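# Count three rubber stoppers into the parts counter

## Robot

A 6-joint arm with a two-finger parallel gripper is mounted at the origin on the work surface. World frame = base frame: x ahead of the robot, y to its left, z up, the work surface at z = 0. Lengths are in m, angles in rad, forces in N, time in s.
With the tool pointing down it reaches from about 0.325 to 0.775 m from the base axis. Payload 5.5 kg.
Tool frame: the origin (TCP) lies between the finger pads; the fingertips stand 8 mm ahead of it and the grasp point (between the pads) lies 11 mm behind it (tcp_to_tips is the distance from the TCP to the fingertips, in m); z points along the fingers, y is the line along which they close (so a half turn about z gives the same grasp; the last joint's range is limited). The gripper opens to 88 mm and grips with 3 to 60 N. Pads are 20 mm wide; open, the fingers measure 115 mm over their backs; the gripper's body (75 mm by 178 mm) begins 61 mm behind the grasp point.
Start: joints at [1.126, 0.091, 1.231, -0, 1.82, -0.057], TCP at [0.227, 0.555, 0.231] pointing down, gripper open.
Joint ranges: [-2.87, 2.87], [-0.86, 2.18], [0.17, 2.46], [-1.51, 4.65], [0.06, 2.69], [-2.65, 2.65]. Speed limits (rad/s): [2.57, 2.57, 3.01, 3.14, 3.14, 3.14].

## Interface

Orientations are given as a unit quaternion [w, x, y, z].
In Python, from bench import * gives the robot as it stands. Calls block until the motion is done:
- move_to(position, orientation): joint-space move of the TCP to a pose.
- move_l(position, speed=0.15, orientation=None): straight line of the TCP; orientation=None keeps the orientation; speed is the mean speed in m/s.
- movej(angles): joint-space move.
- gripper_open() and close(): open the fingers fully, or close them until they stop; the grip force is fixed at half the most.
- hold(seconds).
- inverse_kinematics(position, orientation): joint angles nearest the present ones, or None.
- state(): the state.
- get_image(name): name is "scene" or "top" or "wrist"; returns a dict with "frame" (480x640x3 uint8, blue, green, red), "depth" (480x640 float32, m along the optical axis (not along the pixel's ray), 0 where there is no reading), "camera_matrix" (3x3 intrinsics, pixels), "view" (4x4, takes a point from world to camera coordinates). Camera axes: x right, y up, looking along -z (the intrinsics and any distortion apply to the point x, -y, -z); pixel columns grow to the right and rows downward; lengths in m; the calibration is good to about 2 mm. A picture is of the moment at which its call begins.
A pose or a line that the arm cannot do raises IKError and nothing moves.
- job_done(): hands the job in; it is judged then, once.
The state is a dict: "time": time; "joint_pos": joint angles; "dq": joint speeds; "joint_torque": joint torques, N m; "ee_pos": TCP position; "ee_rot": TCP orientation; "ft_force": force on the tool from outside, world axes, zero at the start; "moment": the same for the moment, N m; "finger_gap": finger opening in m; "finger_force": force on a finger pad.
Only numpy, scipy, OpenCV 4.12 (cv2) and the standard library are available. Lean on these libraries where they do the work, as an engineer would, in place of code of your own. Each camera call takes 0.05 s, during which the arm holds its last target. There are 200 camera calls.

## Task

Count the three small rubber stoppers on the feed plate into the parts counter: with the fingertips or the outside of the fingers sweep them along the plate and through the gate, one at a time, so that each drops into the slot behind it. Pick none of them up. Leave the wide bung, the little jar and the other things on the bench where they are, and finish with the hand clear of everything.

Things in the scene. Friction and masses are not known exactly. Their poses are not given: they have to be found in the camera images.
- counter: white bench-top parts counter, fixed during a run (it stands elsewhere each time): feed plate, gate, slot and display housing follow one another along its +y. Origin on the bench (z = 0) straight below the middle of the gate; z is up, +y is the direction in which parts go through the gate. All x and y below are in this frame, in mm.
- plate (a point): middle of the flat, level, bare metal feed plate, on its surface, 80 mm above the bench. The plate reaches from x = -151 to 151 and y = -191 to 0; a steel rim 16 mm high and 4 mm thick stands round it, broken only by the gate.
- gate (a point): middle of the gate, on the plate's edge at y = 0. The gate is an opening 50 mm wide in the rim, between two black light-barrier posts (x = 25 to 37 and -37 to -25, y = -4 to 12, 34 mm high above the plate). At y = 0 the plate ends and the slot begins; a stopper whose centre is pushed about 28 mm past this edge falls in for certain.
- slot (a point): middle of the slot's floor, 40 mm past the gate, 10 mm above the bench. The slot is an open well 52 mm wide in x, from y = 0 to 80, its floor 70 mm below the plate; lips 16 mm high above the plate's level stand along its two sides. Three stoppers fit in it below the plate's level however they fall.
- housing (a point): middle of the top of the display housing, a closed white box past the slot: x = -155 to 155, y = 80 to 250, 135 mm high above the bench
- stopper1_center (a point): grey rubber stopper one: a flat disc 32 mm in diameter and 14 mm high, about 13 g, lying on the feed plate. All three are alike. This point is its centre, 7 mm above its underside.
- stopper2_center (a point): grey rubber stopper two: a flat disc 32 mm in diameter and 14 mm high, about 13 g, lying on the feed plate. All three are alike. This point is its centre, 7 mm above its underside.
- stopper3_center (a point): grey rubber stopper three: a flat disc 32 mm in diameter and 14 mm high, about 13 g, lying on the feed plate. All three are alike. This point is its centre, 7 mm above its underside.
- bung_center (a point): wide rubber bung of the same grey rubber, standing on the feed plate: 54 mm in diameter at the foot, 46 mm at the top, 34 mm high, too wide for the gate. It stays there. This point is its centre, 17 mm up.
- jar_center (a point): little glass sample jar with a steel lid, 40 mm in diameter, 46 mm high, standing on the feed plate in the corner beside the gate (+x side). It stays there. This point is its centre, 23 mm up.
- tub1: culture tub with a foil lid, 120 mm in diameter, 130 mm high, on the bench to the robot's right; origin at the centre of its underside
- tub2: a second such tub, on the bench to the robot's right, farther out; origin at the centre of its underside
- lamp: glass alcohol lamp, 76 mm in diameter, 96 mm high, on the bench to the right of the counter, farther out; origin at the centre of its underside
- spray: spray bottle, 72 mm in diameter, 206 mm high, on the bench to the robot's left; origin at the centre of its underside
- forceps: steel forceps 160 mm long, lying on the bench to the right, nearer the robot than the counter; origin under its middle, x along it
- stopper1: the same stopper's body; origin at the centre of its underside
- stopper2: the same stopper's body; origin at the centre of its underside
- stopper3: the same stopper's body; origin at the centre of its underside

How it is judged:
By the outcome, as a careful person would: the job done as asked, in the order asked, and still so for the second after the job is handed in, with the robot touching nothing.
It also fails if it takes over 72 s, if anything falls off the work surface, if the arm or the gripper's body presses on something with over 40 N, if the wrist force passes 120 N, or if a joint passes its speed limit or range.

## Working session

There is one attempt and no reset: what is moved stays moved. The work goes in short steps, each a Python script; the robot and the scene stay as the last script left them, time stands still between calls to the robot, and variables do not carry over. Pictures are saved under pics/ and viewed, at most 10 in all, crops included, and the job is handed in when it is done.

```bash
ls; mkdir -p pics; python3 - <<'E'
from bench import *
import cv2,numpy as np
for n in ("top","scene"):
    d=get_image(n); cv2.imwrite(f"pics/{n}0.png",d["frame"]); np.savez(f"{n}0.npz",**{k:np.array(d[k]) for k in("frame","depth","camera_matrix","view")})
    print(n,d["camera_matrix"],d["view"],[k for k in d])
print(state())
E
```

```text
pics
top [[588.11798557   0.         328.2791327 ]
 [  0.         588.11798557 229.09961892]
 [  0.           0.           1.        ]] [[-0.00176939 -0.99965545 -0.02618886  0.01822629]
 [ 0.99585144 -0.00414403  0.09089959 -0.47894082]
 [-0.0909768  -0.02591937  0.99551565 -1.37365265]
 [ 0.          0.          0.          1.        ]] ['frame', 'depth', 'camera_matrix', 'view']
scene [[557.59186349   0.         319.79307899]
 [  0.         557.59186349 238.76978691]
 [  0.           0.           1.        ]] [[ 0.66833244  0.74382234  0.00775101 -0.31315183]
 [-0.56583987  0.50159416  0.65439174  0.21621055]
 [ 0.48286333 -0.44173706  0.75611598 -1.75274219]
 [ 0.          0.          0.          1.        ]] ['frame', 'depth', 'camera_matrix', 'view']
{'time': 0.1, 'joint_pos': array([ 1.12632828e+00,  9.18135541e-02,  1.23174582e+00,  1.11798700e-05,
        1.81981949e+00, -5.67052301e-02]), 'dq': array([-0.00122843,  0.00034064, -0.00302219,  0.00126684,  0.00203243,
       -0.00035212]), 'joint_torque': array([ 1.56713180e-03, -4.47853231e+01, -4.07571781e+01,  7.00565404e-02,
        2.83567625e-02, -7.56386748e-05]), 'ee_pos': array([0.22676353, 0.55522598, 0.22961309]), 'ee_rot': array([-2.26715034e-04,  1.92667598e-01,  9.81263675e-01, -8.63867947e-04]), 'ft_force': array([-0.13240265, -0.25163766,  0.84875773]), 'moment': array([-0.05610984, -0.00112616, -0.00205265]), 'finger_force': 0.0, 'finger_gap': 0.08796633666945715}
```

View pics/top0.png

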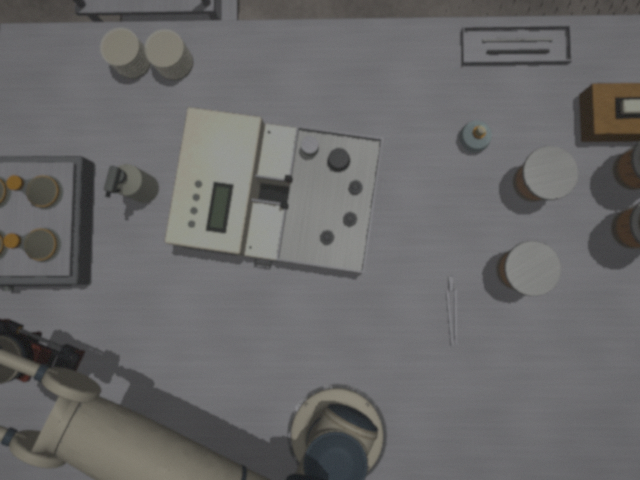

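View pics/scene0.png

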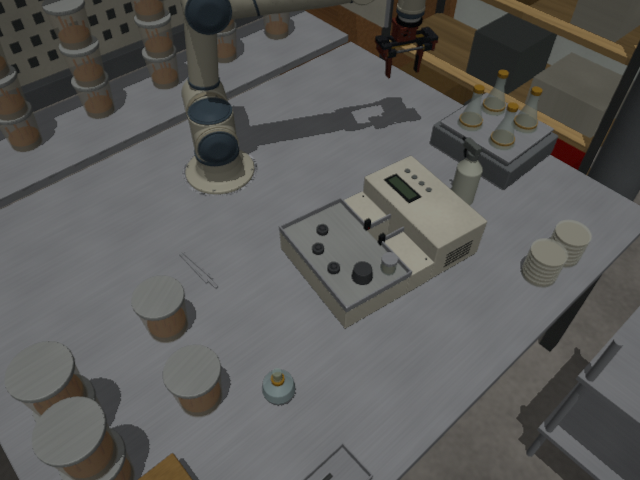

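The top view shows the counter with +y pointing image-left. The gate posts are at about (288,178) and (284,205), the stoppers at (355,187), (350,219) and (327,238), the bung at (339,159) and the jar at (309,148). Next I'll measure these.

```bash
cat > geo.py <<'E'
import numpy as np,cv2
def ray(d,u,v,z):
    K=d["camera_matrix"];V=d["view"];R=V[:3,:3];t=V[:3,3]
    p=np.linalg.inv(K)@[u,v,1];dirw=R.T@np.array([p[0],-p[1],-1.0]);c=-R.T@t
    return c+dirw*(z-c[2])/dirw[2]
def rigid(a,b): # counter xy -> world xy
    ca,cb=a.mean(0),b.mean(0);U,S,Vt=np.linalg.svd((a-ca).T@(b-cb))
    R=(U@Vt).T
    return R,cb-R@ca
E
python3 - <<'E'
from geo import *
d=dict(np.load("top0.npz"));f=d["frame"]
c=cv2.resize(f[95:285,155:395],None,fx=3.3,fy=3.15,interpolation=cv2.INTER_CUBIC);c=cv2.resize(f[95:280,155:395],(792,610*185//188),interpolation=cv2.INTER_CUBIC)[:600]
cv2.imwrite("pics/crop.png",c)
hsv=cv2.cvtColor(f,cv2.COLOR_BGR2HSV);g=f.max(2)
for th in (50,75,95):
    m=(g<th).astype(np.uint8);n,l,s,ce=cv2.connectedComponentsWithStats(m)
    print(th,[(np.round(ce[i],1).tolist(),s[i,2:].tolist()) for i in range(1,n) if 155<ce[i][0]<395 and 95<ce[i][1]<285 and s[i,4]>8])
m=((hsv[...,2]>150)).astype(np.uint8)
# housing: cream
roi=f[150:155,200:204].mean((0,1));print(roi,f[200,310],f[240,262],f[300,250])
m=(np.abs(f.astype(int)-roi).max(2)<28).astype(np.uint8);m=cv2.morphologyEx(m,cv2.MORPH_CLOSE,np.ones((5,5)))
n,l,s,ce=cv2.connectedComponentsWithStats(m);i=l[152,202];print(s[i],ce[i])
cn=max(cv2.findContours((l==i).astype(np.uint8),0,1)[0],key=cv2.contourArea);print(cv2.minAreaRect(cn),cv2.boxPoints(cv2.minAreaRect(cn)))
print("depth z:")
for u,v in [(200,150),(355,187),(350,219),(327,238),(339,159),(309,148),(330,200),(288,178),(284,205)]:
    D=d["depth"][v,u];V=d["view"];p=np.linalg.inv(d["camera_matrix"])@[u,v,1]*D
    print(u,v,np.round(V[:3,:3].T@(np.array([p[0],-p[1],-p[2]])-V[:3,3]),3))
E
```

```text
50 [([336.5, 167.6], [18, 8, 36]), ([288.0, 179.6], [5, 4, 15]), ([274.0, 188.7], [27, 12, 194]), ([277.4, 197.1], [5, 5, 9]), ([283.1, 203.1], [4, 6, 13])]
75 [([338.0, 160.5], [22, 23, 365]), ([309.2, 154.4], [14, 6, 36]), ([273.9, 190.1], [38, 33, 740]), ([219.2, 207.4], [26, 49, 841]), ([354.5, 187.6], [12, 12, 107]), ([349.1, 219.2], [11, 12, 100]), ([326.4, 237.3], [11, 12, 99]), ([210.1, 252.2], [64, 12, 201]), ([263.1, 261.8], [31, 9, 117])]
95 [([261.2, 227.3], [189, 158, 2861]), ([338.4, 134.1], [83, 13, 179]), ([307.4, 154.3], [19, 11, 113]), ([338.0, 160.1], [23, 24, 435]), ([354.7, 187.5], [14, 14, 153]), ([197.9, 183.7], [5, 5, 18]), ([219.1, 207.2], [27, 51, 960]), ([195.8, 196.9], [5, 5, 18]), ([193.3, 210.1], [5, 5, 18]), ([349.4, 219.0], [14, 15, 149]), ([191.2, 223.5], [5, 4, 18]), ([326.3, 237.3], [14, 14, 149])]
[139.45 149.85 147.8 ] [129 131 132] [146 151 149] [112 110 110]
[ 165  107   96  146 9108] [212.25076856 176.06565657]
((212.37380981445312, 179.06085205078125), (75.77001953125, 139.1450653076172), 9.246112823486328) [[163.80243 241.64224]
 [186.15964 104.30506]
 [260.9452  116.47946]
 [238.58798 253.81665]]
depth z:
200 150 [0.646 0.298 0.136]
355 187 [ 0.567 -0.046  0.097]
350 219 [ 0.495 -0.034  0.098]
327 238 [0.453 0.018 0.09 ]
339 159 [ 0.628 -0.01   0.115]
309 148 [0.651 0.057 0.126]
330 200 [0.54  0.011 0.082]
288 178 [0.586 0.104 0.115]
284 205 [0.525 0.113 0.117]
```

View pics/crop.png

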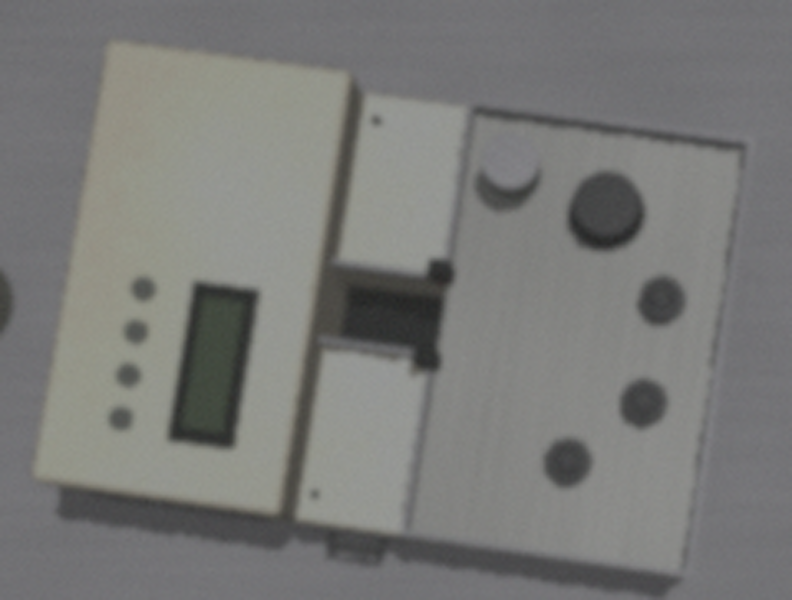

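The crop shows the housing corners, posts, rim corners, jar, bung and three stoppers clearly. I'll fit the counter frame to them.

```bash
cat > fit.py <<'E'
from geo import *
d=dict(np.load("top0.npz"))
P=lambda u,v,z: ray(d,155+(u+.5)/3.3-.5,95+(v+.5)*185/600-.5,z)[:2]
obs=[(109,41,.135,155,250),(351,72,.135,155,80),(283,516,.135,-155,80),(36,477,.135,-155,250),(441,271,.114,31,4),(427,358,.114,-31,4),(745,146,.096,155,-195),(683,573,.096,-155,-195)]
W=np.array([P(*o[:3]) for o in obs]);C=np.array([o[3:] for o in obs])/1000
R,t=rigid(C,W)
if __name__=="__main__":
    print("yaw",np.degrees(np.arctan2(R[1,0],R[0,0])),"t",t,"det",np.linalg.det(R));print("res mm",np.round(1000*(C@R.T+t-W),1).tolist())
    for n,u,v,z in [("s1",354.7,187.5,.090),("s2",349.4,219.0,.090),("s3",326.3,237.3,.090),("bung",339,159,.114),("jar",309.5,147.5,.126)]:
        w=ray(d,u,v,z)[:2];print(n,np.round(w,4),"counter",np.round(1000*R.T@(w-t),1))
    np.savez("frame.npz",R=R,t=t)
    from bench import *
    y=np.r_[R[:,0],0];z=np.array([0,0,-1.]);from scipy.spatial.transform import Rotation as Ro
    for s in (1,-1):
        q=Ro.from_matrix(np.c_[np.cross(s*y,z),s*y,z]).as_quat()[[3,0,1,2]];print(s,q,[inverse_kinematics([*(t+R@np.array(c)),.2],q) for c in((0,0),(-.14,-.1),(0,-.17))])
E
python3 fit.py
```

```text
yaw -8.522627171524645 t [0.55547475 0.10573774] det 0.9999999999999997
res mm [[2.3, 2.1], [0.5, -1.3], [-1.4, 2.2], [-3.1, 5.2], [1.4, 1.4], [0.6, 1.3], [4.0, -6.1], [-4.1, -4.8]]
s1 [ 0.5673 -0.0451] counter [  34.1 -147.4]
s2 [ 0.4955 -0.0327] counter [ -38.8 -145.8]
s3 [0.4542 0.0195] counter [ -87.3 -100.3]
bung [ 0.6281 -0.0099] counter [  89.  -103.6]
jar [0.652  0.0556] counter [102.9 -35.3]
1 [0.         0.75769386 0.65261015 0.        ] [array([ 1.27939655e-01, -6.17314714e-03,  1.38479984e+00, -4.44089210e-16,
        1.76296597e+00,  2.76687560e-01]), array([-1.59467346e-02, -4.52792355e-01,  1.76508517e+00, -4.44089210e-16,
        1.82929984e+00,  1.32801170e-01]), array([-1.80827926e-01, -9.09427459e-02,  1.46686497e+00, -4.44089210e-16,
        1.76567043e+00, -3.20800208e-02])]
-1 [ 0.         -0.65261015  0.75769386  0.        ] [None, None, None]
```

The gate is known to about 2 mm, and the stoppers' z readings are plausible. I'll raise the arm clear of the spray bottle, close the fingers and refine with the wrist camera.

```bash
cat > rob.py <<'E'
from bench import *
from geo import *
F=np.load("frame.npz");R,t=F["R"],F["t"]
Q=[0,np.cos(0),0,0]
from scipy.spatial.transform import Rotation as Ro
y=np.r_[R[:,0],0];z=np.array([0,0,-1.]);Q=Ro.from_matrix(np.c_[np.cross(y,z),y,z]).as_quat()[[3,0,1,2]]
def W(x,y,z): return [*(t+R@np.array([x,y])/1000),z/1000]
def go(x,y,z,v=.15): move_l(W(x,y,z),speed=v,orientation=list(Q))   # z = TCP height, mm
def shot(name):
    d=get_image("wrist");cv2.imwrite(f"pics/{name}.png",d["frame"]);np.savez(name+".npz",**{k:np.array(d[k]) for k in("frame","depth","camera_matrix","view")});return d
E
python3 - <<'E'
from rob import *
move_l([.22,.50,.38],speed=.25)
move_to(W(0,-130,380),list(Q)); close()
d=shot("w1");print(state()["time"],state()["finger_gap"],-d["view"][:3,:3].T@d["view"][:3,3],state()["ee_pos"])
E
```

```text
4.4667 0.0004413533274793173 [0.54773056 0.06010738 0.53430038] [ 0.53620659 -0.02283126  0.38000072]
```

View pics/w1.png

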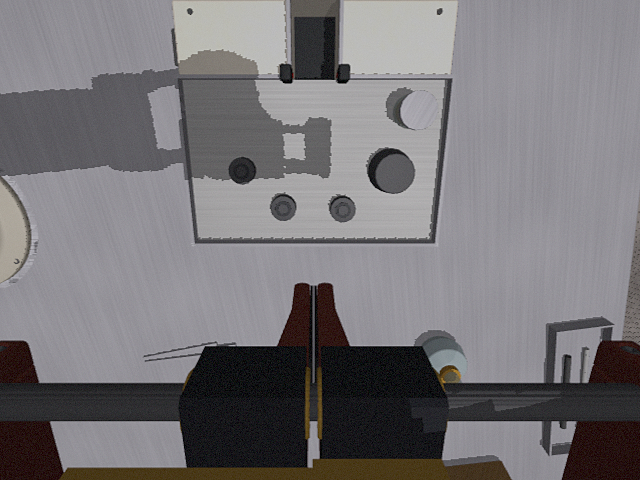

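The wrist view shows the whole plate: posts at (286,73) and (344,73), rim corners at about (195,243) and (436,243), stoppers at (342,208), (283,207) and (242,170), bung at (391,171), jar at (418,110).

```bash
cat > see.py <<'E'
from rob import *
def find(d,th=105,full=True):
    g=d["frame"].max(2);m=((g<th)).astype(np.uint8)
    out=[]
    g2=cv2.medianBlur(d["frame"],3)
    c=cv2.HoughCircles(g2.max(2),cv2.HOUGH_GRADIENT,1,20,param1=80,param2=12,minRadius=9,maxRadius=28)
    return c[0] if c is not None else []
if __name__=="__main__":
    d=dict(np.load("w1.npz"));f=d["frame"];C=lambda u,v,z:np.round(1000*R.T@(ray(d,u,v,z)[:2]-t),1)
    for u,v,z in [(286,73,.114),(344,73,.114),(194,243.5,.096),(437,243.5,.096),(180,78.5,.096),(451,78.5,.096),(316,78,.08)]: print(u,v,C(u,v,z))
    m=(f.max(2)<60).astype(np.uint8);n,l,s,ce=cv2.connectedComponentsWithStats(m);print([(ce[i].round(1).tolist(),s[i].tolist()) for i in range(1,n) if s[i,4]>30 and ce[i][1]<250])
    for c in find(d): 
        if 180<c[0]<450 and 80<c[1]<240: print(c.round(1),C(c[0],c[1],.094),C(c[0],c[1],.114),C(c[0],c[1],.126))
E
python3 see.py
```

```text
286 73 [-29.    3.6]
344 73 [31.8  3.6]
194 243.5 [-150.3 -190.6]
437 243.5 [ 155.2 -190.7]
180 78.5 [-146.8    0.2]
451 78.5 [150.9   0.2]
316 78 [2.7 2.4]
[([314.5, 47.8], [294, 17, 42, 63, 2522]), ([285.6, 73.1], [279, 64, 14, 19, 215]), ([342.8, 73.2], [336, 64, 14, 19, 216]), ([446.8, 106.0], [444, 88, 6, 39, 74]), ([442.9, 142.5], [440, 128, 6, 30, 59]), ([379.3, 164.0], [368, 149, 40, 43, 402]), ([241.8, 169.8], [229, 157, 27, 26, 558]), ([440.4, 165.7], [439, 159, 4, 14, 31]), ([284.4, 196.8], [273, 194, 22, 9, 40]), ([338.2, 199.3], [330, 196, 21, 14, 47])]
[390.5 171.5  23. ] [  91.4 -101.3] [ 87.2 -98.8] [ 84.6 -97.3]
[241.5 170.5  13.4] [ -85.6 -100.1] [-81.8 -97.6] [-79.5 -96.2]
[283.5 206.5  13.8] [ -36.8 -143.7] [ -35.2 -139.2] [ -34.2 -136.6]
[423.5 111.5  23. ] [124.4 -34. ] [118.7 -34.5] [115.3 -34.9]
[340.5 208.5  13.8] [  33.  -146.2] [  31.4 -141.6] [  30.5 -138.9]
[412.5 214.5  25.2] [ 121.8 -153.7] [ 116.3 -148.9] [ 112.9 -145.9]
[426.5 163.5  16.9] [133.3 -91.9] [127.2 -89.9] [123.5 -88.6]
```

```bash
python3 - <<'E'
from rob import *
d=dict(np.load("w1.npz"));V=d["view"];Ki=np.linalg.inv(d["camera_matrix"])
def pt(u,v):
    p=Ki@[u,v,1]*d["depth"][v,u];w=V[:3,:3].T@(np.array([p[0],-p[1],-p[2]])-V[:3,3]);return [*(1000*R.T@(w[:2]-t)).round(1),(1000*w[2]).round(1)]
for v in range(234,252):print(v,pt(250,v),d["frame"][v,250],end=" ")
print()
for v in (74,76,78,80,82,84):print(v,pt(230,v),pt(400,v))
for u,v in((283,207),(341,208),(242,170)):print(pt(u,v))
E
```

```text
234 [np.float64(-0.9), np.float64(-46.3), np.float64(534.3)] [163 163 168] 235 [np.float64(-82.4), np.float64(-184.6), np.float64(79.2)] [165 164 166] 236 [np.float64(-82.3), np.float64(-185.6), np.float64(80.3)] [166 163 166] 237 [np.float64(-82.3), np.float64(-186.9), np.float64(80.5)] [155 150 152] 238 [np.float64(-82.2), np.float64(-188.0), np.float64(81.4)] [101 101 101] 239 [np.float64(-82.3), np.float64(-189.4), np.float64(81.2)] [87 87 89] 240 [np.float64(-82.0), np.float64(-190.2), np.float64(83.0)] [76 73 71] 241 [np.float64(-81.3), np.float64(-190.0), np.float64(87.6)] [70 69 70] 242 [np.float64(-80.5), np.float64(-189.9), np.float64(92.3)] [69 62 63] 243 [np.float64(-79.8), np.float64(-189.8), np.float64(96.7)] [114 112 108] 244 [np.float64(-80.0), np.float64(-191.4), np.float64(95.8)] [168 164 165] 245 [np.float64(-79.9), np.float64(-192.3), np.float64(97.1)] [162 158 158] 246 [np.float64(-80.2), np.float64(-194.0), np.float64(95.9)] [162 156 157] 247 [np.float64(-97.4), np.float64(-227.7), np.float64(0.7)] [158 150 152] 248 [np.float64(-97.8), np.float64(-229.8), np.flo
[... 401 characters left out ...]
.8), np.float64(95.4)] [np.float64(94.7), np.float64(2.7), np.float64(95.9)]
78 [np.float64(-92.9), np.float64(1.2), np.float64(91.0)] [np.float64(95.7), np.float64(1.1), np.float64(91.8)]
80 [np.float64(-95.4), np.float64(0.3), np.float64(79.6)] [np.float64(98.7), np.float64(0.4), np.float64(78.9)]
82 [np.float64(-95.4), np.float64(-1.8), np.float64(80.1)] [np.float64(98.4), np.float64(-1.9), np.float64(81.1)]
84 [np.float64(-95.5), np.float64(-4.0), np.float64(80.6)] [np.float64(98.7), np.float64(-4.0), np.float64(80.6)]
[np.float64(-37.3), np.float64(-144.0), np.float64(95.4)]
[np.float64(33.3), np.float64(-144.9), np.float64(96.7)]
[np.float64(-84.3), np.float64(-99.1), np.float64(97.5)]
```

```bash
python3 - <<'E'
from rob import *
F2=R@np.array([.0015,.0005])+t; np.savez("frame.npz",R=R,t=F2)
d=dict(np.load("w1.npz"));k=d["camera_matrix"][0,0]
for v in (288,295,305,320):
    D=d["depth"][v,270:360];print(v,k.round(),[(270+i,round(float(D[i]),3)) for i in range(0,90,6)])
E
python3 - <<'E'
from rob import *
go(68,-147,135,.3); go(68,-147,92,.12)
go(32.5,-147,92,.05)
print(state()["time"],state()["ft_force"],state()["ee_pos"])
go(45,-147,92,.15);go(45,-147,130,.2);d=shot("w2");print(state()["time"])
E
```

```text
288 367.0 [(270, 0.584), (276, 0.584), (282, 0.585), (288, 0.584), (294, 0.171), (300, 0.171), (306, 0.17), (312, 0.174), (318, 0.17), (324, 0.17), (330, 0.171), (336, 0.585), (342, 0.585), (348, 0.585), (354, 0.584)]
295 367.0 [(270, 0.59), (276, 0.589), (282, 0.586), (288, 0.588), (294, 0.165), (300, 0.164), (306, 0.164), (312, 0.168), (318, 0.164), (324, 0.164), (330, 0.163), (336, 0.589), (342, 0.586), (348, 0.588), (354, 0.589)]
305 367.0 [(270, 0.594), (276, 0.596), (282, 0.594), (288, 0.594), (294, 0.154), (300, 0.155), (306, 0.155), (312, 0.157), (318, 0.155), (324, 0.154), (330, 0.154), (336, 0.594), (342, 0.594), (348, 0.594), (354, 0.594)]
320 367.0 [(270, 0.604), (276, 0.604), (282, 0.604), (288, 0.144), (294, 0.143), (300, 0.142), (306, 0.143), (312, 0.145), (318, 0.143), (324, 0.142), (330, 0.143), (336, 0.142), (342, 0.603), (348, 0.601), (354, 0.603)]
6.8333 [ 0.0747806  -0.04572463 -0.04889651] [ 0.56739203 -0.04420109  0.09199962]
7.475
```

View pics/w2.png

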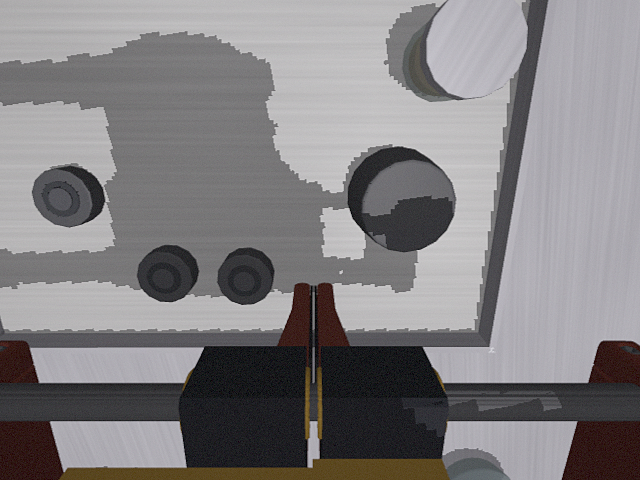

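The view shows s1 at (246,278), swept to beside s2 at (168,273), with a gap left between them. The tip's half-width is about 9.3 mm. I'll nudge s1 a little further, then push it through the gate.

```bash
cat >> rob.py <<'E'
def C(d,u,v,z=.094): return np.round(1000*R.T@(ray(d,u,v,z)[:2]-t),1)
def circ(d,r=(24,36)):
    c=cv2.HoughCircles(cv2.medianBlur(d["frame"],5).max(2),cv2.HOUGH_GRADIENT,1,40,param1=60,param2=20,minRadius=r[0],maxRadius=r[1])
    return [(q.round(0).tolist(),C(d,q[0],q[1]).tolist()) for q in (c[0] if c is not None else [])]
E
python3 - <<'E'
from rob import *
d=dict(np.load("w2.npz"))
print(C(d,246,279),C(d,167,275),C(d,62,199))
go(45,-147,92,.12);go(27,-147,92,.05);go(35,-147,92,.15);go(35,-147,130,.2)
go(27,-177,130,.15)
d=shot("w3");print(state()["time"]);print(circ(d))
E
```

```text
[   6.9 -147.5] [ -37.5 -145. ] [ -87.6 -101.5]
9.45
[([266.0, 228.0, 30.0], [0.3, -146.8]), ([194.0, 224.0, 30.0], [-37.5, -144.5]), ([88.0, 136.0, 34.0], [-85.6, -99.3]), ([496.0, 468.0, 33.0], [149.4, -316.0])]
```

View pics/w3.png

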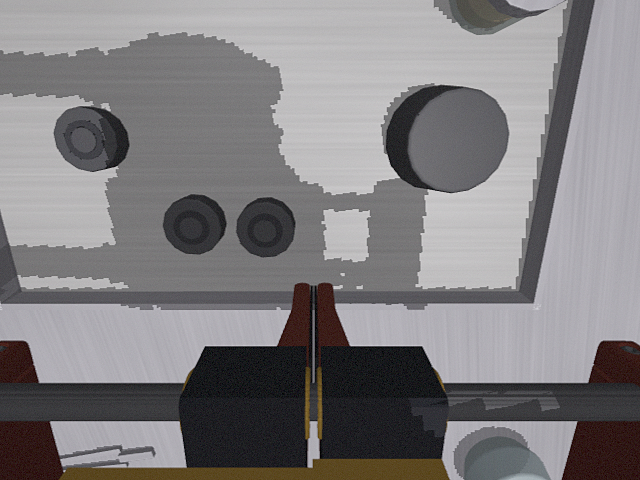

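s1 is now at about (1,-147). I'll push it towards the gate and check its lateral drift before the posts.

```bash
cat > push.py <<'E'
import sys
from rob import *
x,y0=float(sys.argv[1]),float(sys.argv[2])
go(x,y0,130,.2);go(x,y0,92,.12);go(x,-65,92,.09)
d=shot(sys.argv[3]);print(state()["time"],state()["ft_force"].round(1),circ(d,(26,48)))
E
python3 push.py 1 -176 w4
```

```text
11.6333 [-0.7 -1.3  0.6] [([314.0, 252.0, 37.0], [0.9, -36.0]), ([546.0, 244.0, 42.0], [101.9, -32.4]), ([144.0, 370.0, 34.0], [-83.0, -96.9]), ([480.0, 362.0, 46.0], [81.3, -92.5])]
```

View pics/w4.png

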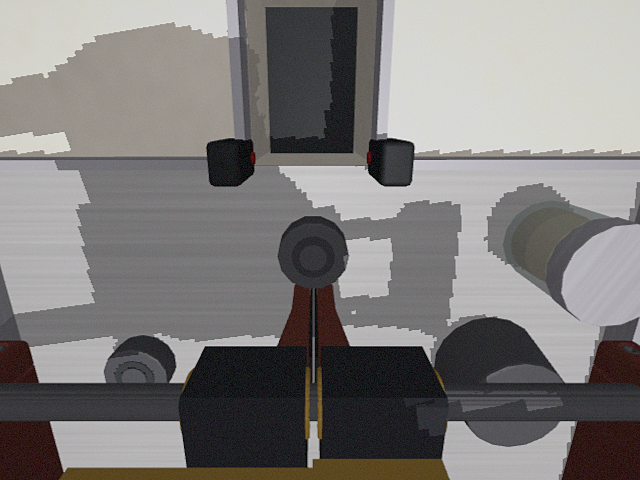

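s1 is centred ahead of the fingertips at (313,252), in line with the gate. I'll push it through, then sweep s2 sideways to the gate line.

```bash
python3 - <<'E'
from rob import *
go(0.5,22,92,.08);go(0.5,15,135,.15)
go(-70,-145,135,.35);go(-70,-145,92,.12);go(-25,-145,92,.06);go(-35,-145,92,.15);go(-35,-145,130,.2);go(-25,-176,130,.2)
d=shot("w5");print(state()["time"],circ(d))
E
```

```text
16.3333 [([192.0, 140.0, 32.0], [-86.1, -100.9]), ([362.0, 228.0, 29.0], [-0.4, -146.0])]
```

```bash
python3 push.py 0 -176 w6
```

```text
18.5083 [-0.4  0.1 -0.5] [([312.0, 256.0, 34.0], [-1.0, -37.9]), ([144.0, 368.0, 34.0], [-83.5, -96.3]), ([476.0, 358.0, 43.0], [78.0, -90.2]), ([544.0, 242.0, 38.0], [99.7, -31.0])]
```

View pics/w6.png

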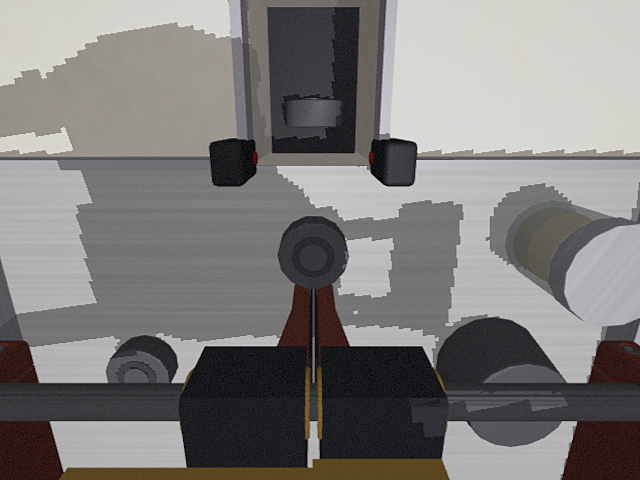

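s1 lies in the slot, at (313,112), and s2 is centred ahead of the gate. I'll continue the same way with s2, then s3.

```bash
python3 - <<'E'
from rob import *
go(0.5,22,92,.08);go(0.5,15,135,.15)
go(-118,-100.5,135,.35);go(-118,-100.5,92,.12);go(-25.3,-100.5,92,.07);go(-35,-100.5,92,.15);go(-35,-100.5,130,.2);go(-25,-145,130,.2)
d=shot("w7");print(state()["time"],circ(d))
E
```

```text
23.8167 [([360.0, 202.0, 29.0], [-1.4, -101.4])]
```

```bash
python3 push.py -1 -140 w8
```

```text
25.5917 [-0.   0.5 -0.4] [([554.0, 248.0, 46.0], [103.6, -33.6]), ([312.0, 254.0, 34.0], [-2.1, -36.8]), ([316.0, 68.0, 28.0], [-0.5, 38.1]), ([494.0, 364.0, 46.0], [86.8, -93.4])]
```

View pics/w8.png

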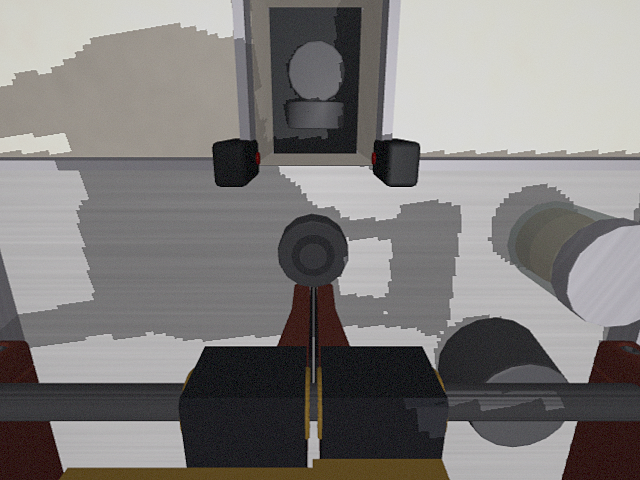

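Two stoppers are in the slot and s3 is centred at (313,252). I'll push it through, retreat and check.

```bash
python3 - <<'E'
from rob import *
go(0,22,92,.08);go(0,15,140,.15);go(0,-90,250,.2);hold(.5)
d=shot("w9");print(state()["time"],state()["ft_force"].round(1))
E
```

```text
28.7667 [-0.3 -0.2  0.3]
```

View pics/w9.png

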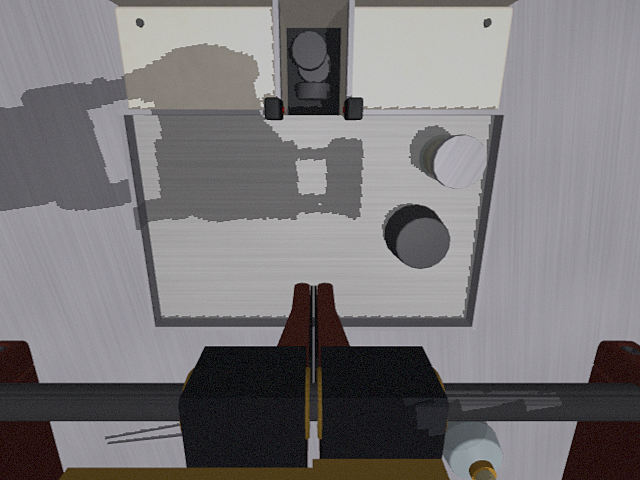

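All three stoppers are in the slot, at about (313,50) to (313,90). The bung at (420,240) and the jar at (460,160) look untouched, and the hand is clear.

```bash
python3 -c "
from bench import *
print(job_done())"
```

```text
the job is handed in; nothing more can be done
None
```

I swept all three stoppers one at a time through the gate into the slot, left the bung, jar and bench items where they were, and handed the job in at about 29 s with the hand clear of everything.

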